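# Stand a gel cassette square on the pouring stand

## Robot

A 7-joint arm with a two-finger parallel gripper is mounted at the origin on a cart in front of the work surface, level with it; the furniture and walls round the work are solid. World frame = base frame: x ahead of the robot, y to its left, z up, the work surface at z = 0. Lengths are in m, angles in rad, forces in N, time in s.
With the tool pointing down it reaches from about 0.425 to 0.875 m from the base axis. Payload 8.4 kg.
Tool frame: the origin (TCP) lies between the finger pads; the fingertips stand 22 mm ahead of it and the grasp point (between the pads) lies 3 mm ahead of it; z points along the fingers, y is the line along which they close (so a half turn about z gives the same grasp; the last joint's range is limited). The gripper opens to 87 mm and grips with 3 to 60 N. Pads are 19 mm wide; open, the fingers measure 117 mm over their backs; the gripper's body (75 mm by 190 mm) begins 51 mm behind the grasp point.
Start: joints at [1.18, 0.333, 0.04, 1.465, -0.013, 1.343, -0.059], TCP at [0.187, -0.623, 0.245] pointing down, gripper open.
Joint ranges: [-2.58, 2.58], [-0.38, 2.09], [-1.3, 1.39], [0.25, 2.4], [-1.5, 4.64], [0.08, 2.09], [-2.65, 2.65]. Speed limits (rad/s): [2.22, 2.22, 2.79, 2.79, 3.14, 3.14, 3.14].

## Interface

Orientations are given as a 3x3 rotation matrix whose columns are the frame's x, y, z axes.
In Python, from workcell import manip, get_image, job, models gives the robot as it stands.
- The arm moves only by the tool jog_arm, never from a script. Its argument "series" is a list of rows, each an object of numbers: "tx", "ty", "tz": the shift along the tool's x, y, z in mm; "yaw": the turn about the tool's z in degrees; "gripper": the gripper's target within -1 to 1 (fully open at 1, half-way at 0, shut at -1). A call has 1 to 12 rows; each row is the pose to reach, as a shift and turn from the pose commanded when the call began, along the tool's axes at that moment; what a row does not reach only later rows make up. A row lasts 1/10 s, in which the tool goes at most 50 mm and 8.59 degrees, less where a joint would pass 70% of its speed; a pose out of reach is approached as far as the arm can. A call with a gripper value outside its range is refused whole. The fingers move at their own pace and stop on an object; "newtons" is the grip in N (left out, the last holds). Time passes only in rows, so rows that repeat a pose let the fingers close. It gives the time, the measured TCP pose, the force, the opening and the grip force at its end, in the units of the state.
- manip.read_state(): the state, without advancing time (a new reading comes with each control period).
- get_image(name): name is "scene" or "top" or "wrist"; returns a dict with "pixels" (384x512x3 uint8, red, green, blue), "mtx" (3x3 intrinsics, pixels), "cam_to_world" (4x4, takes a point from camera to world coordinates); the wrist camera has in their place "T_tool_cam" (4x4, takes a point from camera to tool coordinates, whose origin is the TCP and whose axes are the flange's). Camera axes: x right, y down, z forward; pixel columns grow to the right and rows downward; lengths in m; the calibration is good to about 2 mm. A picture is of the moment at which its call begins: read the wrist's pose just before it. There is no depth.
- job.close_job(): hands the job in; it is judged then, once.
Trained networks look in the newest picture that a camera, given by its name, has taken for a name from the list of things; names that differ only in an ending like _2 or _b are one class to them, and where a whole thing is asked for, a point or a joint stands for the part that bears it (a point fixed in the world has none). Each returns a list of dicts, best first, with "score" (0 to 1); they miss things now and then, are a little off and sometimes report something else, mostly with a low value. They report only what shows in the picture. A call takes as long as a camera call.
- models.spot_in(camera, target): "box" ([left, top, right, bottom] in pixels, round what is visible of it).
- models.cut_out(camera, target): "mask" (384x512 bool, what is visible of it) and "box" ([left, top, right, bottom] in pixels, round what is visible of it).
- models.place_of(camera, target): "location" ([row, column] in pixels: a listed point, or the origin of a listed thing).
The state is a dict: "time_s": time; "joint_pos": joint angles; "joint_vel": joint speeds; "joint_efforts": joint torques, N m; "position": TCP position; "tool_rot": TCP orientation; "contact_force": force on the tool from outside, world axes, zero at the start; "wrist_torque": the same for the moment, N m; "grip_width": finger opening in m; "grip_force": force on a finger pad.
Only numpy, scipy, OpenCV 4.12 (cv2) and the standard library are available. Lean on these libraries where they do the work, as an engineer would, in place of code of your own. Each camera call takes 0.05 s, during which the arm holds its last target. There are 200 camera calls.

## Task

Take the larger of the two empty glass gel cassettes out of the drying rack and stand it, same way up and same face forward, on the sloping pouring stand, square in the corner: bottom edge fully down on the ledge, back flat against the panel, and right-hand edge touching the side stop. The ledge and the stop have been clamped for another gel and must be found by feel or by eye; it is glass, so set it down gently, and leave the smaller cassette, the bottle and the timer where they are.

Things in the scene. Friction and masses are not known exactly. Their poses are not given: they have to be found in the camera images.
- cassette: Larger gel cassette: flat sandwich of two pale grey-green glass plates, 140 mm wide (y), 140 mm tall (z), 8.6 mm thick (x), grey clips on the upright edges, black gasket along the bottom; 0.27 to 0.43 kg. Origin: middle of its bottom edge. It stands upright in the rack, front (-x) to the robot; pinch its top edge from above. On the stand: z up the slope, same face to the front.
- cassette_mid (a point): Centre of the larger cassette, 70 mm above its bottom edge, axes as cassette.
- small_cassette: Smaller gel cassette, made the same way: 100 mm wide, 100 mm tall, 8.6 mm thick. Origin: middle of its bottom edge. It stays in the rack; which of the two outer places it has varies.
- rack: Drying rack fixed to the bench: white base 136 x 96 mm, three places 38 mm apart along its x, between 6 mm steel pins reaching 71 mm above the bench (10.4 mm clear). Origin: centre of its underside. The cassettes stand 14 mm above the bench in the outer places (x = -38 and +38 mm) and come out straight up.
- stand: Pouring stand fixed to the bench: aluminium base 170 x 230 mm, sloping white panel facing the robot, with a ledge and a side stop. Friction on it is about 0.5 to 0.7: a cassette let go slides down to the ledge, but not sideways, and a bottom edge set down clear of the panel may stay there. Origin: centre of its underside; x to the back, y left seen from the robot.
- panel: The stand's white panel: 220 mm wide, 125 mm long up the slope, 6 mm thick, at 60 degrees to the bench. Origin: middle of the lower end of its face, 22 mm above the bench; x into the panel (face at x = 0), y to the left seen from the robot, z up the slope. A seated cassette reaches 45 to 65 mm beyond its upper end, so fingers may straddle the top 40 mm.
- ledge_low (a point): Point on the panel's face (axes as panel), 30 mm up from its lower end: the lowest setting of the LEDGE, an aluminium bar at right angles to the face, 220 mm long, 24 mm deep, 10 mm thick. Its upper side is clamped 0 to 20 mm up the slope from here; the amount is not reported: feel or look. It does not shift under 20 N.
- stop_inner (a point): Point on the panel's face (axes as panel), 65 mm right (-y) of its middle line, 30 mm up: innermost setting of the SIDE STOP, an aluminium block 20 mm wide, 26 mm high, standing on the ledge. Its left (+y) face is clamped 0 to 25 mm further right (-y) than here; the amount is not reported: feel or look. It does not shift under 20 N.
- bottle: Bystander: reagent bottle with a blue cap, 58 mm diameter, 121 mm tall, origin at the centre of its underside.
- timer: Bystander: white bench timer, 62 x 72 x 20 mm, origin at the centre of its underside.

How it is judged:
On the way, in this order (a step that is already met when the one before it is completed fails the run):
1. the larger cassette is lifted clear out of the drying rack (height (world z) of cassette_mid above 0.135 m), for 0.1 s.
2. the larger cassette stands on the ledge of the pouring stand (contact force between cassette and ledge_c0 above 0.3 N), for 0.1 s.
At the end, for the whole second after the job is handed in: The larger cassette stands released and still, upright on the stand: on the ledge (gap under 2 mm), within 2.5 mm of the side stop and 3 mm of the panel, square to it within 2 degrees, same face forward; the small cassette within 20 mm, bottle and timer within 30 mm of their starts (z of ledge_c0 in the frame of cassette above -0.007 m and y of side_stop_c0 in the frame of cassette between -0.0825 and -0.078 m and x of cassette_mid in the frame of panel between -0.0073 and 0 m and angle between the x axis of cassette and the x axis of panel, either way round below 0.035 rad and angle between the z axis of cassette and the z axis of panel, either way round below 0.035 rad and angle between cassette's own z axis and vertical below 0.7 rad and linear speed of cassette below 0.02 m/s and contact force between cassette and ledge_c0 above 0.3 N and distance of small_cassette from where it was at the start of the episode below 0.02 m and distance of each of bottle, timer from where it was at the start of the episode below 0.03 m); the robot touches nothing.
It fails at once if the glass is banged or pressed on the stand with more than 40 N (contact force between cassette and stand above 40 N).
It fails at once if the smaller cassette is disturbed (moved more than 20 mm) (distance of small_cassette from where it was at the start of the episode above 0.02 m).
It fails at once if the bottle or the timer is knocked away (more than 30 mm) (distance of any of bottle, timer from where it was at the start of the episode above 0.03 m).
It also fails if it takes over 54 s, if anything falls off the work surface, if the arm or the gripper's body presses on something with over 40 N, if the wrist force passes 120 N, or if a joint passes its speed limit or range.

## Working session

There is one attempt and no reset: what is moved stays moved. The work goes in short steps, Python scripts to look and compute and a tool call to move; the robot and the scene stay as the last step left them, time stands still between calls to the robot, and variables do not carry over. Pictures are saved under pics/ and viewed, at most 11 in all, crops included, and the job is handed in when it is done.

Besides the shell and the picture viewer there is one more tool, called after "Call:" by a JSON object that holds its "fn" and its "kwargs", one argument or row to a line. jog_arm: Moves the arm, as the interface text tells. Its arguments: {"type":"object","properties":{"series":{"type":"array","items":{"type":"object","properties":{"tx":{"type":"number"},"ty":{"type":"number"},"tz":{"type":"number"},"yaw":{"type":"number"},"gripper":{"type":"number"}}}},"newtons":{"type":"number"}},"required":["series"]}

```bash
mkdir -p pics; ls; cat > h.py <<'E'
import numpy as np, cv2
from workcell import manip, get_image, job, models
def save(im,n): cv2.imwrite('pics/'+n+'.png',cv2.cvtColor(im['pixels'],cv2.COLOR_RGB2BGR))
def cam(name):
    s=manip.read_state(); im=get_image(name)
    if 'cam_to_world' in im: T=np.array(im['cam_to_world'])
    else:
        W=np.eye(4); W[:3,:3]=s['tool_rot']; W[:3,3]=s['position']; T=W@np.array(im['T_tool_cam'])
    return im,np.array(im['mtx']),T
def ray(K,T,u,v):
    d=T[:3,:3]@np.linalg.solve(K,[u,v,1.]); return T[:3,3],d/np.linalg.norm(d)
def at_z(K,T,u,v,z):
    o,d=ray(K,T,u,v); return o+d*(z-o[2])/d[2]
def proj(K,T,p):
    q=np.linalg.inv(T)@np.append(p,1); q=K@q[:3]; return q[:2]/q[2]
def tri(rays):
    A=sum(np.eye(3)-np.outer(d,d) for o,d in rays); b=sum((np.eye(3)-np.outer(d,d))@o for o,d in rays)
    return np.linalg.solve(A,b)
E
python3 - <<'E'
from h import *
np.set_printoptions(precision=3,suppress=True)
s=manip.read_state(); print(s['time_s'],s['position'],s['tool_rot'],s['contact_force'])
out=[]
for n in ('scene','top'):
    im,K,T=cam(n); save(im,n+'0'); print(n,K.tolist(),T)
    for t in ('cassette','small_cassette','rack','stand','panel','ledge_low','stop_inner','cassette_mid','bottle','timer'):
        r=models.place_of(n,t); r2=models.spot_in(n,t)
        print(t,[(np.round(x['location']).tolist(),round(x['score'],2)) for x in r[:2]],[(np.round(x['box']).tolist(),round(x['score'],2)) for x in r2[:2]])
    out.append(cv2.imread('pics/'+n+'0.png'))
cv2.imwrite('pics/both.png',np.hstack([o for o in out])[:, :])
E
```

```text
pics
0.0 [ 0.187 -0.622  0.244] [[ 0.958  0.288 -0.001]
 [ 0.288 -0.958  0.002]
 [-0.    -0.002 -1.   ]] [-0.428  0.325 -0.414]
scene [[471.85838924154035, 0.0, 256.41186186450216], [0.0, 471.85838924154035, 189.63147175212387], [0.0, 0.0, 1.0]] [[-0.8   -0.232  0.553 -0.076]
 [-0.599  0.334 -0.727  0.554]
 [-0.016 -0.913 -0.407  0.494]
 [ 0.     0.     0.     1.   ]]
cassette [([266.0, 161.0], 0.68)] [([127.0, 183.0, 182.0, 288.0], 0.7)]
small_cassette [([276.0, 193.0], 0.93), ([234.0, 193.0], 0.34)] []
rack [([277.0, 177.0], 0.74), ([180.0, 323.0], 0.69)] [([133.0, 233.0, 223.0, 304.0], 0.77)]
stand [([205.0, 294.0], 0.78), ([234.0, 156.0], 0.23)] [([238.0, 144.0, 354.0, 227.0], 0.83)]
panel [([200.0, 309.0], 0.72)] [([257.0, 143.0, 345.0, 218.0], 0.81)]
ledge_low [([187.0, 304.0], 0.98)] [([257.0, 140.0, 342.0, 214.0], 0.64)]
stop_inner [([179.0, 323.0], 0.56)] [([255.0, 141.0, 343.0, 218.0], 0.72)]
cassette_mid [] [([125.0, 185.0, 183.0, 288.0], 0.59)]
bottle [([232.0, 196.0], 0.61)] [([176.0, 177.0, 205.0, 231.0], 0.62)]
timer [([254.0, 278.0], 0.72)] [([255.0, 237.0, 295.0, 263
[... 338 characters left out ...]
235.0, 158.0], 0.22)]
small_cassette [([202.0, 158.0], 0.79)] [([130.0, 192.0, 181.0, 208.0], 0.87)]
rack [([187.0, 159.0], 0.89), ([170.0, 150.0], 0.51)] [([136.0, 170.0, 182.0, 218.0], 0.76)]
stand [([192.0, 319.0], 0.97)] [([268.0, 150.0, 384.0, 238.0], 0.68)]
panel [([210.0, 315.0], 0.94)] [([272.0, 164.0, 383.0, 224.0], 0.74)]
ledge_low [([198.0, 322.0], 0.64)] [([271.0, 166.0, 381.0, 224.0], 0.82)]
stop_inner [([206.0, 344.0], 0.96)] [([272.0, 168.0, 381.0, 228.0], 0.98)]
cassette_mid [([168.0, 149.0], 0.92)] [([108.0, 155.0, 187.0, 181.0], 0.76)]
bottle [([146.0, 221.0], 0.64)] [([209.0, 124.0, 234.0, 159.0], 0.85)]
timer [([223.0, 232.0], 0.77)] [([217.0, 211.0, 249.0, 241.0], 0.81)]
```

```bash
python3 - <<'E'
import cv2,numpy as np
a=cv2.imread('pics/scene0.png')[110:320,100:370]; b=cv2.imread('pics/top0.png')[80:260,90:400]
a=cv2.resize(a,(385,300)); a=cv2.resize(a,(400,311)); b=cv2.resize(b,(400,232))
a=cv2.imread('pics/scene0.png')[120:310,110:370]; a=cv2.resize(a,None,fx=2,fy=2)[:, :]
b=cv2.imread('pics/top0.png')[95:245,95:395]; b=cv2.resize(b,None,fx=1.45,fy=1.45)
c=np.zeros((600,520,3),np.uint8); c[:380]=a; c[380:380+217,:435]=b
cv2.imwrite('pics/v1.png',c)
E
```

```text
Traceback (most recent call last):
ValueError: could not broadcast input array from shape (218,435,3) into shape (217,435,3)
```

```bash
python3 - <<'E'
import cv2,numpy as np
a=cv2.imread('pics/scene0.png')[120:310,110:370]; a=cv2.resize(a,None,fx=2,fy=2)
b=cv2.imread('pics/top0.png')[95:245,95:395]; b=cv2.resize(b,(435,218))
c=np.zeros((600,520,3),np.uint8); c[:380]=a; c[380:598,:435]=b
cv2.imwrite('pics/v1.png',c)
E
```

```text
(no output)
```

View pics/v1.png

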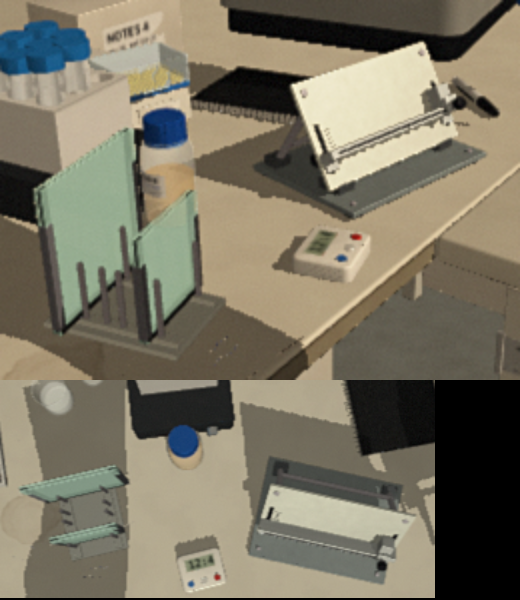

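```bash
cat >> h.py <<'E'
from scipy.optimize import minimize
def box(x0,x1,y0,y1,z0,z1): return np.array([[x,y,z] for x in (x0,x1) for y in (y0,y1) for z in (z0,z1)],float)
CAS=box(-.0043,.0043,-.07,.07,0,.14); SML=box(-.0043,.0043,-.05,.05,0,.1); PAN=box(0,.006,-.11,.11,0,.125)
def Rz(a): c,s=np.cos(a),np.sin(a); return np.array([[c,-s,0],[s,c,0],[0,0,1]])
def Ry(a): c,s=np.cos(a),np.sin(a); return np.array([[c,0,s],[0,1,0],[-s,0,c]])
def sil(K,T,P):
    q=np.array([proj(K,T,p) for p in P])*8
    m=np.zeros((384,512),np.uint8); cv2.fillConvexPoly(m,cv2.convexHull(np.round(q).astype(np.int32)),255,cv2.LINE_AA,3); return m/255.
def fit(B,views,p0,tilt=0,step=(.01,.01,.005,.05)):
    def f(p):
        P=B@(Rz(p[3])@Ry(tilt)).T+p[:3]; c=0
        for K,T,M in views:
            s=sil(K,T,P); c+=1-np.minimum(s,M).sum()/np.maximum(s,M).sum()
        return c/len(views)
    S=np.array([p0]+[np.array(p0)+np.eye(4)[i]*step[i] for i in range(4)])
    r=minimize(f,p0,method='Nelder-Mead',options=dict(initial_simplex=S,xatol=2e-4,fatol=1e-4,maxiter=400)); return r.x,r.fun
E
python3 - <<'E'
from h import *
np.set_printoptions(precision=4,suppress=True)
C={};L={};M={}
for n in ('scene','top'):
    im,K,T=cam(n); C[n]=(K,T)
    for t in ('cassette','small_cassette','panel','stand','rack','bottle','timer','ledge_low','stop_inner'):
        r=models.place_of(n,t); L[n,t]=[ray(K,T,x['location'][1],x['location'][0]) for x in r[:1]]
        if t in('cassette','small_cassette','panel'):
            r=models.cut_out(n,t); M[n,t]=r[0]['mask'].astype(float) if r else None
            if r: print(n,t,r[0]['score'],np.round(r[0]['box']))
for t in ('cassette','small_cassette','panel','stand','rack','bottle','timer','ledge_low','stop_inner'):
    R=L['scene',t]+L['top',t]
    if len(R)==2: print(t,tri(R))
    else: print(t,'one')
for t,B,p0,ti in (('cassette',CAS,None,0),('small_cassette',SML,None,0),('panel',PAN,None,np.pi/6)):
    R=L['scene',t]+L['top',t]
    p=np.append(tri(R),-.2); 
    for use in (('scene','top'),('top',),('scene',)):
        V=[C[n]+(M[n,t],) for n in use if M[n,t] is not None]
        if V: print(t,use,*fit(B,V,p,ti))
E
```

```text
scene cassette 0.55 [127. 180. 181. 288.]
scene small_cassette 0.97 [172. 214. 211. 292.]
scene panel 0.87 [255. 140. 343. 218.]
top cassette 0.84 [108. 154. 184. 177.]
top small_cassette 0.76 [128. 193. 180. 211.]
top panel 0.95 [272. 168. 381. 227.]
cassette [0.5132 0.0777 0.013 ]
small_cassette [0.4427 0.0597 0.0215]
panel [ 0.4266 -0.3201  0.0217]
stand [ 0.4763 -0.3226 -0.0067]
rack [ 0.4783  0.0646 -0.0039]
bottle [ 0.5905 -0.0876 -0.0141]
timer [ 0.3879 -0.1122 -0.0042]
ledge_low [ 0.4464 -0.3173  0.0527]
stop_inner [ 0.4306 -0.3784  0.0437]
cassette ('scene', 'top') [0.5179 0.0709 0.0151 0.2582] 0.1348046040734639
cassette ('top',) [ 0.5203  0.0785 -0.0063  0.2423] 0.10025682555185877
cassette ('scene',) [ 0.5684  0.0305 -0.0197  0.2014] 0.12420816699959802
small_cassette ('scene', 'top') [ 0.4445  0.065  -0.0104  0.2461] 0.27952829616012087
small_cassette ('top',) [ 0.4449  0.0671 -0.0148  0.2577] 0.1239816910950643
small_cassette ('scene',) [ 0.4794  0.0218 -0.0168  0.2272] 0.129449725191216
panel ('scene', 'top') [ 0.4316 -0.3144  0.0194 -0.2054] 0.05415083359629891
panel ('top',) [ 0.4318 -0.3131  0.023  -0.2116] 0.055246523652987434
panel ('scene',) [ 0.4333 -0.3186  0.0183 -0.2001] 0.048153001492137304
```

Call:
{"fn": "jog_arm", "kwargs": {
  "series": [
    {"tx":160,"ty":-110,"tz":-86,"yaw":-30,"gripper":1},
    {"tx":320,"ty":-219,"tz":-86,"yaw":-61.5},
    {"tx":320,"ty":-219,"tz":-86,"yaw":-61.5},
    {"tx":320,"ty":-219,"tz":-86,"yaw":-61.5},
    {"tx":320,"ty":-219,"tz":-86,"yaw":-61.5},
    {"tx":320,"ty":-219,"tz":-86,"yaw":-61.5},
    {"tx":320,"ty":-219,"tz":-86,"yaw":-61.5},
    {"tx":320,"ty":-219,"tz":-86,"yaw":-61.5},
    {"tx":320,"ty":-219,"tz":-86,"yaw":-61.5},
    {"tx":320,"ty":-219,"tz":-86,"yaw":-61.5},
    {"tx":320,"ty":-219,"tz":-86,"yaw":-61.5}
  ]
}}

```text
invalid input
```

```bash
python3 - <<'E'
from h import *
np.set_printoptions(precision=4,suppress=True)
s=manip.read_state(); im,K,T=cam('wrist'); save(im,'w1'); print(s['time_s'],s['position'],s['tool_rot'],s['contact_force'],s['joint_pos'])
print(im['T_tool_cam'],K)
for t in ('panel','ledge_low','stop_inner','stand'):
    r=models.place_of('wrist',t); print(t,[(np.round(x['location'],1),round(x['score'],2)) for x in r[:2]])
for x in ([.432,-.315,.02],): print(proj(K,T,x))
E
```

```text
3.4 [ 0.187  -0.6225  0.2446] [[ 0.9577  0.2876 -0.    ]
 [ 0.2876 -0.9577  0.0001]
 [ 0.     -0.0001 -1.    ]] [ 0.1239  0.1099 -0.6747] [ 1.1798  0.3332  0.0399  1.4654 -0.0134  1.3433 -0.0585]
[[-0.0004 -0.9576 -0.2881  0.08  ]
 [ 1.     -0.0003 -0.0002 -0.0011]
 [ 0.0001 -0.2881  0.9576 -0.1401]
 [ 0.      0.      0.      1.    ]] [[265.4702   0.     253.6899]
 [  0.     265.4702 193.357 ]
 [  0.       0.       1.    ]]
panel []
ledge_low []
stop_inner []
stand []
[  41.71   -127.8082]
```

View pics/w1.png

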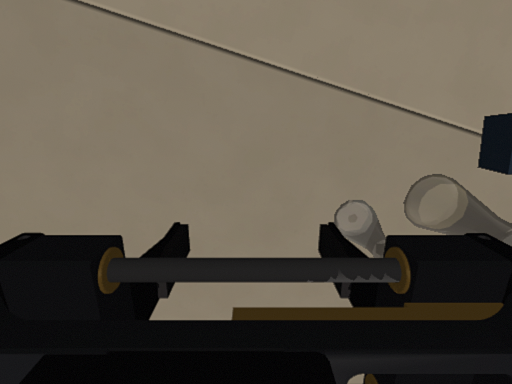

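Call:
{"fn": "jog_arm", "kwargs": {
  "series": [
    {"tx":160,"ty":-110,"tz":-86,"yaw":-30,"gripper":1},
    {"tx":320,"ty":-219,"tz":-86,"yaw":-61.5,"gripper":1},
    {"tx":320,"ty":-219,"tz":-86,"yaw":-61.5,"gripper":1},
    {"tx":320,"ty":-219,"tz":-86,"yaw":-61.5,"gripper":1},
    {"tx":320,"ty":-219,"tz":-86,"yaw":-61.5,"gripper":1},
    {"tx":320,"ty":-219,"tz":-86,"yaw":-61.5,"gripper":1},
    {"tx":320,"ty":-219,"tz":-86,"yaw":-61.5,"gripper":1},
    {"tx":320,"ty":-219,"tz":-86,"yaw":-61.5,"gripper":1},
    {"tx":320,"ty":-219,"tz":-86,"yaw":-61.5,"gripper":1},
    {"tx":320,"ty":-219,"tz":-86,"yaw":-61.5,"gripper":1}
  ]
}}

```text
time_s: 4.65
position: [0.4312, -0.3198, 0.3309]
tool_rot: [[0.202, 0.979, 0.0], [0.979, -0.202, -0.001], [-0.0, 0.001, -1.0]]
contact_force: [-0.7, -1.3, -0.2]
grip_width: 0.0867
grip_force: 0.0
```

```bash
python3 - <<'E'
from h import *
np.set_printoptions(precision=4,suppress=True)
im,K,T=cam('wrist'); save(im,'w2'); np.savez('w2.npz',K=K,T=T)
for t in ('panel','ledge_low','stop_inner'):
    r=models.place_of('wrist',t); print(t,[(np.round(x['location'],1),round(x['score'],2)) for x in r[:2]])
r=models.cut_out('wrist','panel'); print(r[0]['score'],r[0]['box'])
np.save('w2m.npy',r[0]['mask'])
p=np.array([.4316,-.3144,.0194]);R=Rz(-.205)@Ry(np.pi/6)
for q in ([0,.11,0],[0,-.11,0],[0,.11,.125],[0,-.11,.125],[0,.11,.03],[0,-.11,.03],[-.024,.11,.03],[-.024,-.11,.03],[0,-.065,.03]): print(q,proj(K,T,R@q+p))
E
```

```text
panel [(array([159., 253.]), 0.77)]
ledge_low [(array([159. , 262.9]), 0.76)]
stop_inner [(array([197.9, 263.5]), 0.86)]
0.77 [242.2, 80.9, 308.6, 247.0]
[0, 0.11, 0] [253.0752  90.5247]
[0, -0.11, 0] [252.9873 219.0585]
[0, 0.11, 0.125] [305.0513  83.2219]
[0, -0.11, 0.125] [296.299  247.7746]
[0, 0.11, 0.03] [263.08   89.119]
[0, -0.11, 0.03] [261.608  224.7741]
[-0.024, 0.11, 0.03] [249.0747  88.3777]
[-0.024, -0.11, 0.03] [249.5453 227.6157]
[0, -0.065, 0.03] [261.8751 200.1578]
```

View pics/w2.png

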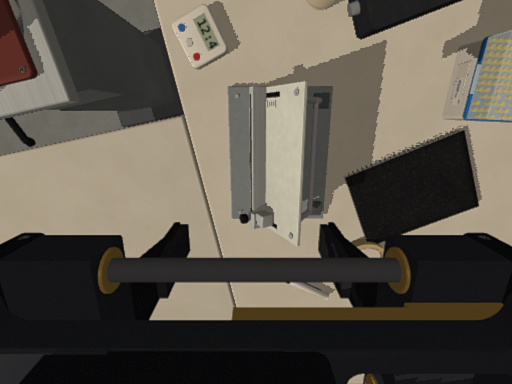

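```bash
python3 - <<'E'
from h import *
a=cv2.imread('pics/w2.png')[190:255,225:335]; a=cv2.resize(a,None,fx=5,fy=5,interpolation=cv2.INTER_CUBIC)
b=cv2.imread('pics/scene0.png')[135:230,235:360]; b=cv2.resize(b,(330,251),interpolation=cv2.INTER_CUBIC)
c=np.zeros((590,550,3),np.uint8); c[:325]=a; c[330:581,:330]=b
cv2.imwrite('pics/v3.png',c)
E
```

```text
(no output)
```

View pics/v3.png

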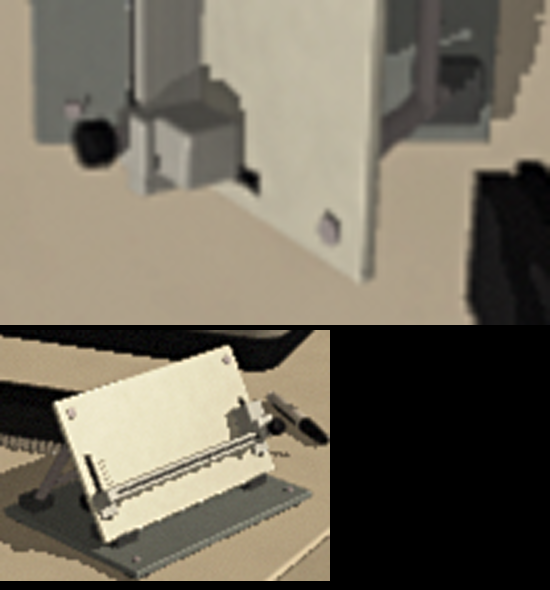

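```bash
python3 - <<'E'
from h import *
np.set_printoptions(precision=4,suppress=True)
d=np.load('w2.npz');K,T=d['K'],d['T']
m=np.load('w2m.npy').astype(float)
p=np.array([.4316,-.3144,.0194])
print(fit(PAN,[(K,T,m)],[.4316,-.3144,.0194,-.205],np.pi/6))
R=Rz(-.205)@Ry(np.pi/6)
for u,v in ((273,211.6),(266,210),(266,196),(265.5,160),(305,82),(299,245.5)):
    o,dd=ray(K,T,u,v); o2=R.T@(o-p); d2=R.T@dd; print((u,v),o2-d2*o2[0]/d2[0])
E
```

```text
(array([ 0.4287, -0.3123,  0.0224, -0.1999]), np.float64(0.06044922758953619))
(273, 211.6) [ 0.     -0.0745  0.0638]
(266, 210) [ 0.     -0.0784  0.0433]
(266, 196) [ 0.     -0.0542  0.0426]
(265.5, 160) [0.     0.0046 0.0395]
(305, 82) [0.     0.1114 0.1248]
(299, 245.5) [ 0.     -0.1038  0.1306]
```

Call:
{"fn": "jog_arm", "kwargs": {
  "series": [
    {"tx":401,"ty":6,"tz":31,"yaw":-26,"gripper":1},
    {"tx":401,"ty":6,"tz":31,"yaw":-26,"gripper":1},
    {"tx":401,"ty":6,"tz":31,"yaw":-26,"gripper":1},
    {"tx":401,"ty":6,"tz":31,"yaw":-26,"gripper":1},
    {"tx":401,"ty":6,"tz":31,"yaw":-26,"gripper":1},
    {"tx":401,"ty":6,"tz":31,"yaw":-26,"gripper":1},
    {"tx":401,"ty":6,"tz":31,"yaw":-26,"gripper":1},
    {"tx":401,"ty":6,"tz":31,"yaw":-26,"gripper":1},
    {"tx":401,"ty":6,"tz":31,"yaw":-26,"gripper":1},
    {"tx":401,"ty":6,"tz":31,"yaw":-26,"gripper":1}
  ]
}}

```text
time_s: 5.9
position: [0.5182, 0.0712, 0.2992]
tool_rot: [[-0.247, 0.969, -0.001], [0.969, 0.247, 0.0], [0.001, -0.001, -1.0]]
contact_force: [1.3, -0.3, -0.1]
grip_width: 0.0868
grip_force: 0.0
```

```bash
python3 - <<'E'
from h import *
np.set_printoptions(precision=4,suppress=True)
s=manip.read_state();print(s['time_s'],s['position'],s['tool_rot'][:,1] if hasattr(s['tool_rot'],'shape') else s['tool_rot'])
im,K,T=cam('wrist'); save(im,'w3')
r=models.cut_out('wrist','cassette'); 
for x in r[:2]: print(x['score'],x['box'])
m=r[0]['mask'].astype(float); np.savez('w3.npz',K=K,T=T,m=m)
print(fit(CAS,[(K,T,m)],[.518,.072,.014,.25]))
P=CAS@Rz(.25).T+[.518,.072,.014]
print([proj(K,T,q).round().tolist() for q in P])
E
```

```text
5.9 [0.5182 0.0712 0.2992] [ 0.9689  0.2473 -0.0006]
0.57 [248.0, 118.7, 260.1, 242.1]
0.54 [176.5, 299.4, 195.2, 320.0]
(array([0.5163, 0.0745, 0.0073, 0.2499]), np.float64(0.1665206764527204))
[[251.0, 206.0], [250.0, 245.0], [250.0, 120.0], [249.0, 123.0], [256.0, 206.0], [257.0, 245.0], [256.0, 120.0], [257.0, 123.0]]
```

View pics/w3.png

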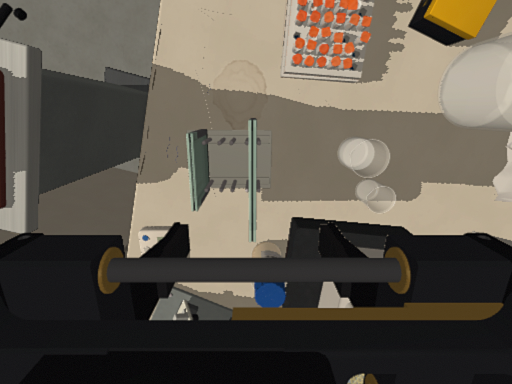

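Call:
{"fn": "jog_arm", "kwargs": {
  "series": [
    {"tx":3,"ty":0,"tz":50,"yaw":0,"gripper":1},
    {"tx":3,"ty":0,"tz":100,"yaw":0,"gripper":1},
    {"tx":3,"ty":0,"tz":130,"yaw":0,"gripper":0.2},
    {"tx":3,"ty":0,"tz":145,"yaw":0,"gripper":-0.4},
    {"tx":3,"ty":0,"tz":151,"yaw":0,"gripper":-0.6},
    {"tx":3,"ty":0,"tz":151,"yaw":0,"gripper":-0.7},
    {"tx":3,"ty":0,"tz":151,"yaw":0,"gripper":-1},
    {"tx":3,"ty":0,"tz":151,"yaw":0,"gripper":-1},
    {"tx":3,"ty":0,"tz":151,"yaw":0,"gripper":-1},
    {"tx":3,"ty":0,"tz":151,"yaw":0,"gripper":-1},
    {"tx":3,"ty":0,"tz":151,"yaw":0,"gripper":-1}
  ],
  "newtons": 20
}}

```text
time_s: 7.1
position: [0.5176, 0.0735, 0.1489]
tool_rot: [[-0.246, 0.969, 0.0], [0.969, 0.246, -0.0], [-0.0, 0.0, -1.0]]
contact_force: [0.0, 0.2, -1.3]
grip_width: 0.0231
grip_force: 0.0
```

Call:
{"fn": "jog_arm", "kwargs": {
  "series": [
    {"tx":0,"ty":0,"tz":0,"yaw":0,"gripper":-1},
    {"tx":0,"ty":0,"tz":0,"yaw":0,"gripper":-1},
    {"tx":0,"ty":0,"tz":0,"yaw":0,"gripper":-1},
    {"tx":0,"ty":0,"tz":0,"yaw":0,"gripper":-1}
  ],
  "newtons": 20
}}

```text
time_s: 7.5
position: [0.5172, 0.0735, 0.1486]
tool_rot: [[-0.246, 0.969, -0.001], [0.969, 0.246, -0.0], [0.0, -0.001, -1.0]]
contact_force: [-0.6, -0.1, 3.3]
grip_width: 0.0087
grip_force: 20.0
```

Call:
{"fn": "jog_arm", "kwargs": {
  "series": [
    {"tx":0,"ty":0,"tz":-5,"yaw":0,"gripper":-1},
    {"tx":0,"ty":0,"tz":-20,"yaw":0,"gripper":-1},
    {"tx":0,"ty":0,"tz":-45,"yaw":0,"gripper":-1},
    {"tx":0,"ty":0,"tz":-75,"yaw":0,"gripper":-1},
    {"tx":0,"ty":0,"tz":-105,"yaw":0,"gripper":-1},
    {"tx":0,"ty":0,"tz":-135,"yaw":0,"gripper":-1},
    {"tx":0,"ty":0,"tz":-150,"yaw":0,"gripper":-1},
    {"tx":0,"ty":0,"tz":-150,"yaw":0,"gripper":-1},
    {"tx":0,"ty":0,"tz":-150,"yaw":0,"gripper":-1}
  ]
}}

```text
time_s: 8.4
position: [0.5172, 0.0734, 0.2977]
tool_rot: [[-0.246, 0.969, -0.001], [0.969, 0.246, -0.0], [0.0, -0.001, -1.0]]
contact_force: [-0.4, 0.2, -4.4]
grip_width: 0.0084
grip_force: 20.0
```

```bash
python3 - <<'E'
from h import *
np.set_printoptions(precision=4,suppress=True)
s=manip.read_state();print(s['time_s'],s['position'],s['contact_force'],s['wrist_torque'],s['grip_width'])
V=[]
for n in ('scene','top'):
    im,K,T=cam(n); save(im,n+'1'); r=models.cut_out(n,'cassette')
    if r: V.append((K,T,r[0]['mask'].astype(float))); print(n,r[0]['score'],r[0]['box'])
x,f=fit(CAS,V,[.5172,.0745,.163,.25]); print(x,f)
for K,T,m in V: P=CAS@Rz(.25).T+[.5172,.0745,.163]; q=np.array([proj(K,T,p) for p in P]); print(q.min(0),q.max(0))
E
```

```text
8.4 [0.5172 0.0734 0.2977] [-0.4198  0.2225 -4.4149] [-0.0071 -0.1602 -0.0066] 0.008397626125545921
scene 0.92 [114.8, 105.0, 175.9, 211.2]
[0.5281 0.064  0.1569 0.254 ] 0.07465368544724249
[111.12  102.529] [174.4489 209.7492]
```

Call:
{"fn": "jog_arm", "kwargs": {
  "series": [
    {"tx":-15,"ty":-7,"tz":0,"yaw":2,"gripper":-1},
    {"tx":-45,"ty":-21,"tz":0,"yaw":5,"gripper":-1},
    {"tx":-85,"ty":-40,"tz":0,"yaw":8,"gripper":-1},
    {"tx":-127,"ty":-59,"tz":0,"yaw":11,"gripper":-1},
    {"tx":-169,"ty":-79,"tz":0,"yaw":14,"gripper":-1},
    {"tx":-211,"ty":-98,"tz":0,"yaw":17,"gripper":-1},
    {"tx":-253,"ty":-118,"tz":0,"yaw":20,"gripper":-1},
    {"tx":-295,"ty":-137,"tz":0,"yaw":23,"gripper":-1},
    {"tx":-330,"ty":-153,"tz":0,"yaw":25,"gripper":-1},
    {"tx":-350,"ty":-163,"tz":0,"yaw":25.9,"gripper":-1},
    {"tx":-355,"ty":-165,"tz":0,"yaw":25.9,"gripper":-1},
    {"tx":-355,"ty":-165,"tz":0,"yaw":25.9,"gripper":-1}
  ]
}}

```text
time_s: 9.8
position: [0.4444, -0.3113, 0.298]
tool_rot: [[0.203, 0.979, -0.001], [0.979, -0.203, 0.001], [0.001, -0.001, -1.0]]
contact_force: [0.3, 0.6, -3.3]
grip_width: 0.008
grip_force: 20.0
```

Call:
{"fn": "jog_arm", "kwargs": {
  "series": [
    {"tx":0,"ty":0,"tz":20,"yaw":0,"gripper":-1},
    {"tx":0,"ty":0,"tz":45,"yaw":0,"gripper":-1},
    {"tx":0,"ty":0,"tz":65,"yaw":0,"gripper":-1},
    {"tx":0,"ty":0,"tz":78,"yaw":0,"gripper":-1},
    {"tx":0,"ty":0,"tz":78,"yaw":0,"gripper":-1},
    {"tx":0,"ty":0,"tz":78,"yaw":0,"gripper":-1}
  ]
}}

```text
time_s: 10.4
position: [0.4453, -0.3105, 0.2213]
tool_rot: [[0.201, 0.98, 0.001], [0.98, -0.201, -0.0], [0.0, 0.001, -1.0]]
contact_force: [0.6, 0.8, -3.2]
grip_width: 0.0084
grip_force: 20.0
```

```bash
python3 - <<'E'
from h import *
np.set_printoptions(precision=4,suppress=True)
s=manip.read_state();print(s['time_s'],s['position'],s['tool_rot'],s['contact_force'],s['wrist_torque'],s['grip_width'])
V=[]
for n in ('scene','wrist'):
    im,K,T=cam(n); save(im,n+'2')
a=cv2.imread('pics/scene2.png')[60:260,200:400]; a=cv2.resize(a,None,fx=2,fy=2)
b=cv2.imread('pics/wrist2.png')[60:260,180:380]; b=cv2.resize(b,None,fx=2,fy=2)
cv2.imwrite('pics/v4.png',np.hstack([a,b]))
E
```

```text
10.4 [ 0.4453 -0.3105  0.2213] [[ 0.2013  0.9795  0.0006]
 [ 0.9795 -0.2013 -0.0001]
 [ 0.      0.0006 -1.    ]] [ 0.5742  0.7525 -3.2419] [-0.0765 -0.1294  0.047 ] 0.008424845826454723
```

View pics/v4.png

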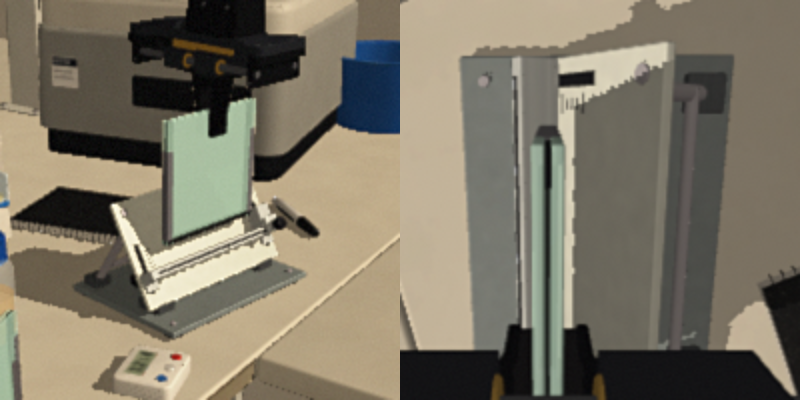

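Call:
{"fn": "jog_arm", "kwargs": {
  "series": [
    {"tx":0,"ty":0,"tz":8,"yaw":0,"gripper":-1},
    {"tx":0,"ty":0,"tz":14,"yaw":0,"gripper":-1},
    {"tx":0,"ty":0,"tz":15,"yaw":0,"gripper":-1},
    {"tx":0,"ty":0,"tz":16,"yaw":0,"gripper":-1},
    {"tx":0,"ty":0,"tz":17,"yaw":0,"gripper":-1},
    {"tx":0,"ty":0,"tz":18,"yaw":0,"gripper":-1},
    {"tx":0,"ty":0,"tz":18,"yaw":0,"gripper":-1}
  ]
}}

```text
time_s: 11.2
position: [0.4447, -0.3112, 0.2025]
tool_rot: [[0.203, 0.979, -0.0], [0.979, -0.203, 0.0], [0.0, -0.0, -1.0]]
contact_force: [-0.0, 0.4, -3.3]
grip_width: 0.0087
grip_force: 20.0
```

Call:
{"fn": "jog_arm", "kwargs": {
  "series": [
    {"tx":0,"ty":0,"tz":1,"yaw":0,"gripper":-1},
    {"tx":0,"ty":0,"tz":2,"yaw":0,"gripper":-1},
    {"tx":0,"ty":0,"tz":3,"yaw":0,"gripper":-1},
    {"tx":0,"ty":0,"tz":3,"yaw":0,"gripper":-1}
  ]
}}

```text
time_s: 11.6
position: [0.4449, -0.3112, 0.1996]
tool_rot: [[0.202, 0.979, 0.0], [0.979, -0.202, -0.0], [-0.0, 0.0, -1.0]]
contact_force: [-0.4, 0.2, -2.8]
grip_width: 0.0084
grip_force: 20.0
```

Call:
{"fn": "jog_arm", "kwargs": {
  "series": [
    {"tx":0,"ty":0,"tz":1,"yaw":0,"gripper":-1},
    {"tx":0,"ty":0,"tz":2,"yaw":0,"gripper":-1},
    {"tx":0,"ty":0,"tz":2,"yaw":0,"gripper":-1}
  ]
}}

```text
time_s: 11.9
position: [0.4457, -0.3112, 0.1985]
tool_rot: [[0.202, 0.979, 0.002], [0.979, -0.202, -0.001], [-0.0, 0.002, -1.0]]
contact_force: [2.5, 0.3, 3.8]
grip_width: 0.0086
grip_force: 20.0
```

Call:
{"fn": "jog_arm", "kwargs": {
  "series": [
    {"tx":0,"ty":0,"tz":-2,"yaw":0,"gripper":-1},
    {"tx":0,"ty":3,"tz":-2,"yaw":0,"gripper":-1},
    {"tx":0,"ty":5,"tz":-2,"yaw":0,"gripper":-1},
    {"tx":0,"ty":6,"tz":-2,"yaw":0,"gripper":-1},
    {"tx":0,"ty":7,"tz":-2,"yaw":0,"gripper":-1},
    {"tx":0,"ty":7,"tz":-2,"yaw":0,"gripper":-1}
  ]
}}

```text
time_s: 12.5
position: [0.4515, -0.3125, 0.1993]
tool_rot: [[0.202, 0.979, -0.0], [0.979, -0.202, 0.0], [0.0, -0.001, -1.0]]
contact_force: [-0.7, 0.6, -2.9]
grip_width: 0.0086
grip_force: 20.0
```

Call:
{"fn": "jog_arm", "kwargs": {
  "series": [
    {"tx":0,"ty":1,"tz":0,"yaw":0,"gripper":-1},
    {"tx":0,"ty":2,"tz":0,"yaw":0,"gripper":-1},
    {"tx":0,"ty":2,"tz":0,"yaw":0,"gripper":-1}
  ]
}}

```text
time_s: 12.8
position: [0.4531, -0.313, 0.1994]
tool_rot: [[0.203, 0.979, -0.001], [0.979, -0.203, 0.0], [0.0, -0.001, -1.0]]
contact_force: [-1.9, 1.5, -2.3]
grip_width: 0.0085
grip_force: 20.0
```

Call:
{"fn": "jog_arm", "kwargs": {
  "series": [
    {"tx":0,"ty":-2.5,"tz":1,"yaw":0,"gripper":-1},
    {"tx":-3,"ty":-2.5,"tz":3,"yaw":0,"gripper":-1},
    {"tx":-6,"ty":-2.5,"tz":3,"yaw":0,"gripper":-1},
    {"tx":-7,"ty":-2.5,"tz":3,"yaw":0,"gripper":-1},
    {"tx":-8,"ty":-2.5,"tz":3,"yaw":0,"gripper":-1},
    {"tx":-9,"ty":-2.5,"tz":3,"yaw":0,"gripper":-1},
    {"tx":-9,"ty":-2.5,"tz":3,"yaw":0,"gripper":-1}
  ]
}}

```text
time_s: 13.5
position: [0.4507, -0.3201, 0.198]
tool_rot: [[0.201, 0.98, 0.003], [0.98, -0.201, 0.001], [0.001, 0.002, -1.0]]
contact_force: [-0.4, 7.0, 9.5]
grip_width: 0.0087
grip_force: 20.0
```

Call:
{"fn": "jog_arm", "kwargs": {
  "series": [
    {"tx":-1,"ty":0,"tz":0,"yaw":0,"gripper":-1},
    {"tx":-2,"ty":0,"tz":0,"yaw":0,"gripper":-1},
    {"tx":-2,"ty":0,"tz":0,"yaw":0,"gripper":-1}
  ]
}}

```text
time_s: 13.8
position: [0.4508, -0.3218, 0.1985]
tool_rot: [[0.201, 0.98, 0.003], [0.98, -0.201, 0.001], [0.001, 0.003, -1.0]]
contact_force: [0.7, 8.1, 11.2]
grip_width: 0.0087
grip_force: 20.0
```

```bash
python3 - <<'E'
from h import *
for n in ('scene','top'):
    im,K,T=cam(n); save(im,n+'3')
a=cv2.imread('pics/scene3.png')[95:235,250:360]; a=cv2.resize(a,None,fx=4,fy=4,interpolation=cv2.INTER_CUBIC)
b=cv2.imread('pics/top3.png')[150:240,265:390]; b=cv2.resize(b,(330,238),interpolation=cv2.INTER_CUBIC)
c=np.zeros((560,790,3),np.uint8); c[:,:440]=a; c[:238,450:780]=b
cv2.imwrite('pics/v5.png',c)
E
```

```text
(no output)
```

View pics/v5.png

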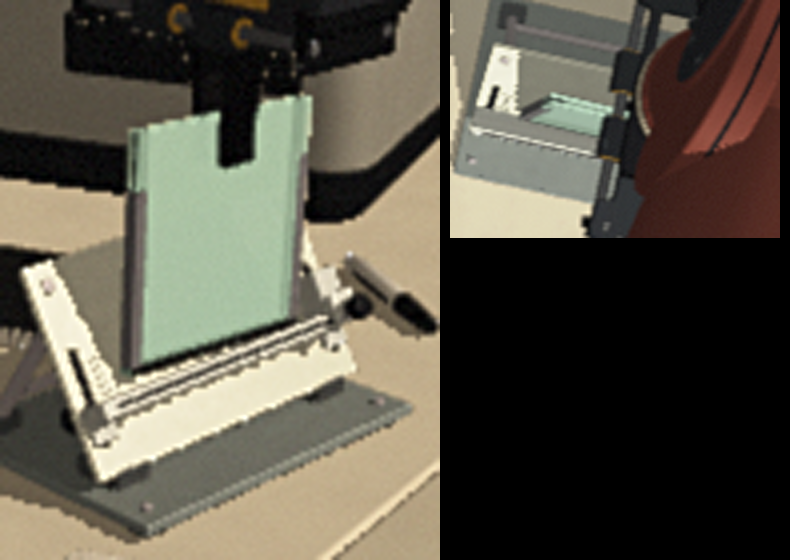

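Call:
{"fn": "jog_arm", "kwargs": {
  "series": [
    {"tx":2,"ty":0,"tz":-3,"yaw":0,"gripper":-1},
    {"tx":5,"ty":0,"tz":-4,"yaw":0,"gripper":-1},
    {"tx":7,"ty":0,"tz":-4,"yaw":0,"gripper":-1},
    {"tx":7,"ty":0,"tz":-4,"yaw":0,"gripper":-1}
  ]
}}

```text
time_s: 14.3
position: [0.4503, -0.3162, 0.2003]
tool_rot: [[0.202, 0.979, -0.0], [0.979, -0.202, 0.0], [0.0, -0.0, -1.0]]
contact_force: [0.5, -0.1, -3.7]
grip_width: 0.0083
grip_force: 19.9
```

Call:
{"fn": "jog_arm", "kwargs": {
  "series": [
    {"tx":0,"ty":0,"tz":0,"yaw":0,"gripper":-1},
    {"tx":0,"ty":0,"tz":1,"yaw":0,"gripper":-1},
    {"tx":0,"ty":0,"tz":2,"yaw":0,"gripper":-1},
    {"tx":0,"ty":0,"tz":3,"yaw":0,"gripper":-1},
    {"tx":0,"ty":0,"tz":4,"yaw":0,"gripper":-1},
    {"tx":0,"ty":0,"tz":4,"yaw":0,"gripper":-1}
  ],
  "newtons": 7
}}

```text
time_s: 14.9
position: [0.4511, -0.3159, 0.1974]
tool_rot: [[0.202, 0.979, 0.002], [0.979, -0.202, -0.0], [0.0, 0.001, -1.0]]
contact_force: [-0.3, 3.1, 5.0]
grip_width: 0.0087
grip_force: 7.0
```

Call:
{"fn": "jog_arm", "kwargs": {
  "series": [
    {"tx":0,"ty":0,"tz":1,"yaw":0,"gripper":-1},
    {"tx":0,"ty":0,"tz":2,"yaw":0,"gripper":-1},
    {"tx":0,"ty":0,"tz":2,"yaw":0,"gripper":-1}
  ],
  "newtons": 4
}}

```text
time_s: 15.2
position: [0.4511, -0.3159, 0.1953]
tool_rot: [[0.202, 0.979, 0.002], [0.979, -0.202, -0.0], [0.0, 0.002, -1.0]]
contact_force: [0.3, 3.9, 4.4]
grip_width: 0.0087
grip_force: 4.0
```

```bash
python3 - <<'E'
from h import *
im,K,T=cam('scene'); save(im,'scene4')
a=cv2.imread('pics/scene4.png')[95:235,250:360]; a=cv2.resize(a,None,fx=4,fy=4,interpolation=cv2.INTER_CUBIC)
cv2.imwrite('pics/v6.png',a)
E
```

```text
(no output)
```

View pics/v6.png

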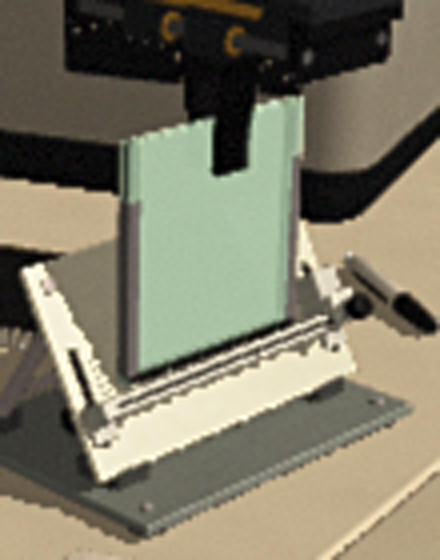

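```bash
python3 - <<'E'
from h import *
np.set_printoptions(precision=1,suppress=True)
im,K,T=cam('scene')
p=np.array([.431,-.314,.0205]);Q=Rz(-.203)
f=lambda q:(proj(K,T,Q@np.array(q)+p)-[250,95])*4
for z,y0 in ((.0405,-.0),(.0405,-.01)):
    for r in (0,.03,.06):
        c,s=np.cos(r),np.sin(r)
        # roll about bottom-right corner, left up by r
        L=[[.0148,y0-.07+a*c-b*s,z+a*s+b*c] for a,b in ((.14,0),(0,0),(.14,.14),(0,.14))]
        P=[f(q) for q in L]; print(y0,r,*P,'bot slope',(P[0]-P[1])[1]/(P[0]-P[1])[0],'top',(P[2]-P[3])[1]/(P[2]-P[3])[0])
R=Rz(-.203)@Ry(np.pi/6)
g=lambda q:(proj(K,T,R@np.array(q)+p)-[250,95])*4
print('ledge front',g([-.024,.11,.041]),g([-.024,-.11,.041]),'stop s=10',g([0,-.075,.041]),g([0,-.075,.067]),g([-.024,-.075,.067]))
E
```

```text
-0.0 0 [132.1 384.3] [297.6 318.8] [133.8 143.1] [307.9  92.9] bot slope -0.39570497631600304 top -0.2884125172135484
-0.0 0.03 [132.2 377.4] [297.6 318.8] [139.6 133.9] [312.7  91.6] bot slope -0.3543751790180374 top -0.24441758768420807
-0.0 0.06 [132.5 370.5] [297.6 318.8] [145.6 124.9] [317.5  90.5] bot slope -0.31281094400395043 top -0.20005353554524027
-0.01 0 [144.7 379.3] [308.5 314.5] [147.2 139.2] [319.3  89.6] bot slope -0.3957049763160027 top -0.2884125172135493
-0.01 0.03 [144.9 372.4] [308.5 314.5] [153.  130.1] [324.1  88.3] bot slope -0.3541524706680554 top -0.24416831482840512
-0.01 0.06 [145.2 365.5] [308.5 314.5] [158.9 121.2] [328.8  87.3] bot slope -0.31235442441670813 top -0.19954236430249944
ledge front [ 98.8 401.7] [360.3 297.7] stop s=10 [295.5 321.7] [280.8 281.6] [307.9 271.9]
```

Call:
{"fn": "jog_arm", "kwargs": {
  "series": [
    {"tx":0,"ty":0,"tz":1,"yaw":0,"gripper":-0.8},
    {"tx":0,"ty":0,"tz":1,"yaw":0,"gripper":-0.78},
    {"tx":0,"ty":0,"tz":1,"yaw":0,"gripper":-0.76},
    {"tx":0,"ty":0,"tz":1,"yaw":0,"gripper":-0.76},
    {"tx":0,"ty":0,"tz":1,"yaw":0,"gripper":-0.76}
  ],
  "newtons": 3
}}

```text
time_s: 15.8
position: [0.4501, -0.3166, 0.1934]
tool_rot: [[0.203, 0.979, -0.0], [0.979, -0.203, -0.0], [-0.0, -0.0, -1.0]]
contact_force: [0.1, -0.9, 0.4]
grip_width: 0.0103
grip_force: 0.0
```

```bash
cat >> h.py <<'E'
def roll(name='scene'):
    im,K,T=cam(name); m=models.cut_out(name,'cassette'); save(im,'roll')
    print('score',[round(x['score'],2) for x in m[:2]], m[0]['box'])
    p=np.array([.431,-.314,.0205]); M=m[0]['mask'].astype(float)
    def f(v):
        y,z,r,t=v; c,s=np.cos(r),np.sin(r)
        R=Rz(-.203)@Ry(t)@np.array([[1,0,0],[0,c,-s],[0,s,c]])
        S=sil(K,T,CAS@R.T+p+Rz(-.203)@[.019+(0.0),y,z]); return 1-np.minimum(S,M).sum()/np.maximum(S,M).sum()
    return f
E
python3 - <<'E'
from h import *
np.set_printoptions(precision=4,suppress=True)
s=manip.read_state();print(s['time_s'],s['position'],s['contact_force'],s['grip_width'],s['grip_force'])
f=roll(); S=np.array([[0,.04,0,0],[.005,.04,0,0],[0,.045,0,0],[0,.04,.04,0],[0,.04,0,.04]])
r=minimize(f,S[0],method='Nelder-Mead',options=dict(initial_simplex=S,xatol=2e-4,fatol=1e-4)); print('y z roll tilt',r.x,r.fun)
im=cv2.imread('pics/scene4.png')
E
```

```text
15.8 [ 0.4501 -0.3166  0.1934] [ 0.0741 -0.9098  0.4486] 0.010309347466557678 0.04181666445219889
score [0.71] [280.4, 118.5, 326.3, 191.2]
y z roll tilt [ 0.0052  0.0398 -0.0073 -0.01  ] 0.10258406554702837
```

Call:
{"fn": "jog_arm", "kwargs": {
  "series": [
    {"tx":0,"ty":0,"tz":0,"yaw":0,"gripper":-1},
    {"tx":0,"ty":0,"tz":0,"yaw":0,"gripper":-1},
    {"tx":0,"ty":0,"tz":0,"yaw":0,"gripper":-1},
    {"tx":0,"ty":-0.5,"tz":-1,"yaw":0,"gripper":-1},
    {"tx":0,"ty":-0.5,"tz":-2,"yaw":0,"gripper":-1},
    {"tx":-1,"ty":-0.5,"tz":-2.5,"yaw":0,"gripper":-1},
    {"tx":-2,"ty":-0.5,"tz":-2.5,"yaw":0,"gripper":-1},
    {"tx":-2,"ty":-0.5,"tz":-2.5,"yaw":0,"gripper":-1}
  ],
  "newtons": 25
}}

```text
time_s: 16.7
position: [0.4493, -0.3184, 0.196]
tool_rot: [[0.203, 0.979, 0.0], [0.979, -0.203, 0.0], [0.0, -0.0, -1.0]]
contact_force: [0.1, -0.2, -3.1]
grip_width: 0.0087
grip_force: 25.0
```

Call:
{"fn": "jog_arm", "kwargs": {
  "series": [
    {"tx":-1,"ty":0,"tz":0,"yaw":0,"gripper":-1},
    {"tx":-2,"ty":0,"tz":0,"yaw":0,"gripper":-1},
    {"tx":-2,"ty":0,"tz":0,"yaw":0,"gripper":-1}
  ]
}}

```text
time_s: 17.0
position: [0.4489, -0.3204, 0.196]
tool_rot: [[0.203, 0.979, -0.0], [0.979, -0.203, 0.0], [0.0, -0.0, -1.0]]
contact_force: [-0.5, 0.7, -3.7]
grip_width: 0.0083
grip_force: 25.0
```

Call:
{"fn": "jog_arm", "kwargs": {
  "series": [
    {"tx":-1,"ty":0,"tz":0,"yaw":0,"gripper":-1},
    {"tx":-2,"ty":0,"tz":0,"yaw":0,"gripper":-1},
    {"tx":-2,"ty":0,"tz":0,"yaw":0,"gripper":-1}
  ]
}}

```text
time_s: 17.3
position: [0.4485, -0.3223, 0.1961]
tool_rot: [[0.203, 0.979, -0.0], [0.979, -0.203, -0.0], [-0.0, -0.0, -1.0]]
contact_force: [0.3, 0.7, -4.4]
grip_width: 0.0082
grip_force: 25.0
```

Call:
{"fn": "jog_arm", "kwargs": {
  "series": [
    {"tx":-1,"ty":0,"tz":0,"yaw":0,"gripper":-1},
    {"tx":-1,"ty":0,"tz":0,"yaw":0,"gripper":-1}
  ]
}}

```text
time_s: 17.5
position: [0.4483, -0.3233, 0.1961]
tool_rot: [[0.203, 0.979, -0.0], [0.979, -0.203, -0.0], [-0.0, 0.0, -1.0]]
contact_force: [-0.5, 0.9, -3.3]
grip_width: 0.0084
grip_force: 25.0
```

Call:
{"fn": "jog_arm", "kwargs": {
  "series": [
    {"tx":-1,"ty":0,"tz":0,"yaw":0,"gripper":-1},
    {"tx":-2,"ty":0,"tz":0,"yaw":0,"gripper":-1},
    {"tx":-2,"ty":0,"tz":0,"yaw":0,"gripper":-1}
  ]
}}

```text
time_s: 17.8
position: [0.4479, -0.3253, 0.196]
tool_rot: [[0.203, 0.979, -0.0], [0.979, -0.203, -0.0], [-0.0, -0.0, -1.0]]
contact_force: [0.2, 0.9, -2.7]
grip_width: 0.0083
grip_force: 25.0
```

Call:
{"fn": "jog_arm", "kwargs": {
  "series": [
    {"tx":-1,"ty":0,"tz":0,"yaw":0,"gripper":-1},
    {"tx":-1,"ty":0,"tz":0,"yaw":0,"gripper":-1}
  ]
}}

```text
time_s: 18.0
position: [0.4477, -0.3262, 0.196]
tool_rot: [[0.203, 0.979, -0.0], [0.979, -0.203, -0.0], [-0.0, -0.0, -1.0]]
contact_force: [-0.3, -0.4, -2.7]
grip_width: 0.0084
grip_force: 25.0
```

Call:
{"fn": "jog_arm", "kwargs": {
  "series": [
    {"tx":-1,"ty":0,"tz":0,"yaw":0,"gripper":-1},
    {"tx":-1,"ty":0,"tz":0,"yaw":0,"gripper":-1}
  ]
}}

```text
time_s: 18.2
position: [0.4475, -0.3272, 0.196]
tool_rot: [[0.203, 0.979, -0.0], [0.979, -0.203, -0.0], [-0.0, -0.0, -1.0]]
contact_force: [0.0, -0.8, -3.5]
grip_width: 0.0085
grip_force: 25.0
```

Call:
{"fn": "jog_arm", "kwargs": {
  "series": [
    {"tx":-1,"ty":0,"tz":0,"yaw":0,"gripper":-1},
    {"tx":-1,"ty":0,"tz":0,"yaw":0,"gripper":-1}
  ]
}}

```text
time_s: 18.4
position: [0.4473, -0.3282, 0.1961]
tool_rot: [[0.203, 0.979, -0.0], [0.979, -0.203, -0.0], [-0.0, -0.0, -1.0]]
contact_force: [-0.5, -0.6, -2.4]
grip_width: 0.0086
grip_force: 25.0
```

Call:
{"fn": "jog_arm", "kwargs": {
  "series": [
    {"tx":-1,"ty":0,"tz":0,"yaw":0,"gripper":-1},
    {"tx":-1,"ty":0,"tz":0,"yaw":0,"gripper":-1}
  ]
}}

```text
time_s: 18.6
position: [0.4471, -0.3291, 0.196]
tool_rot: [[0.203, 0.979, -0.0], [0.979, -0.203, -0.0], [-0.0, -0.0, -1.0]]
contact_force: [-0.5, -0.6, -3.4]
grip_width: 0.0084
grip_force: 25.0
```

Call:
{"fn": "jog_arm", "kwargs": {
  "series": [
    {"tx":-1,"ty":0,"tz":0,"yaw":0,"gripper":-1},
    {"tx":-1,"ty":0,"tz":0,"yaw":0,"gripper":-1}
  ]
}}

```text
time_s: 18.8
position: [0.4469, -0.3301, 0.196]
tool_rot: [[0.203, 0.979, -0.0], [0.979, -0.203, 0.0], [0.0, -0.0, -1.0]]
contact_force: [-0.6, -0.5, -2.9]
grip_width: 0.0083
grip_force: 25.0
```

Call:
{"fn": "jog_arm", "kwargs": {
  "series": [
    {"tx":-1,"ty":0,"tz":0,"yaw":0,"gripper":-1},
    {"tx":-1,"ty":0,"tz":0,"yaw":0,"gripper":-1}
  ]
}}

```text
time_s: 19.0
position: [0.4468, -0.3306, 0.196]
tool_rot: [[0.202, 0.979, 0.0], [0.979, -0.202, 0.001], [0.001, -0.0, -1.0]]
contact_force: [1.4, 1.6, -2.0]
grip_width: 0.0083
grip_force: 25.0
```

Call:
{"fn": "jog_arm", "kwargs": {
  "series": [
    {"tx":-1,"ty":0,"tz":0,"yaw":0,"gripper":-1},
    {"tx":-1,"ty":0,"tz":0,"yaw":0,"gripper":-1}
  ]
}}

```text
time_s: 19.2
position: [0.4468, -0.3312, 0.1961]
tool_rot: [[0.202, 0.979, 0.0], [0.979, -0.202, 0.001], [0.001, -0.0, -1.0]]
contact_force: [1.0, 5.1, -0.5]
grip_width: 0.0084
grip_force: 25.0
```

Call:
{"fn": "jog_arm", "kwargs": {
  "series": [
    {"tx":-1,"ty":0,"tz":0,"yaw":0,"gripper":-1},
    {"tx":-1,"ty":0,"tz":0,"yaw":0,"gripper":-1}
  ]
}}

```text
time_s: 19.4
position: [0.4467, -0.3321, 0.1963]
tool_rot: [[0.202, 0.979, 0.0], [0.979, -0.202, 0.001], [0.001, 0.0, -1.0]]
contact_force: [0.7, 4.7, 0.8]
grip_width: 0.0082
grip_force: 25.0
```

Call:
{"fn": "jog_arm", "kwargs": {
  "series": [
    {"tx":1,"ty":0,"tz":0,"yaw":0,"gripper":-1},
    {"tx":1.5,"ty":0,"tz":1,"yaw":0,"gripper":-1},
    {"tx":1.5,"ty":0,"tz":2,"yaw":0,"gripper":-1},
    {"tx":1.5,"ty":0,"tz":2.5,"yaw":0,"gripper":-1},
    {"tx":1.5,"ty":0,"tz":3,"yaw":0,"gripper":-1},
    {"tx":1.5,"ty":0,"tz":3,"yaw":0,"gripper":-1}
  ],
  "newtons": 8
}}

```text
time_s: 20.0
position: [0.447, -0.3317, 0.1939]
tool_rot: [[0.202, 0.979, 0.001], [0.979, -0.202, -0.001], [-0.001, 0.001, -1.0]]
contact_force: [-0.6, 2.8, 4.8]
grip_width: 0.0085
grip_force: 8.0
```

Call:
{"fn": "jog_arm", "kwargs": {
  "series": [
    {"tx":0,"ty":0,"tz":0,"yaw":0,"gripper":-0.8},
    {"tx":0,"ty":0,"tz":0,"yaw":0,"gripper":-0.78},
    {"tx":0,"ty":0,"tz":0,"yaw":0,"gripper":-0.76},
    {"tx":0,"ty":0,"tz":0,"yaw":0,"gripper":-0.74},
    {"tx":0,"ty":0,"tz":0,"yaw":0,"gripper":-0.74}
  ],
  "newtons": 4
}}

```text
time_s: 20.5
position: [0.4465, -0.3316, 0.1928]
tool_rot: [[0.203, 0.979, -0.0], [0.979, -0.203, 0.0], [0.0, -0.0, -1.0]]
contact_force: [-0.5, 0.1, 0.7]
grip_width: 0.0112
grip_force: 0.0
```

```bash
python3 - <<'E'
from h import *
np.set_printoptions(precision=4,suppress=True)
f=roll(); S=np.array([[0,.04,0,0],[.005,.04,0,0],[0,.045,0,0],[0,.04,.04,0],[0,.04,0,.04]])
r=minimize(f,S[0],method='Nelder-Mead',options=dict(initial_simplex=S,xatol=2e-4,fatol=1e-4)); print('y z roll tilt',r.x,r.fun)
E
```

```text
score [0.64, 0.59] [256.5, 152.7, 342.6, 214.8]
y z roll tilt [-0.0029 -0.0132 -0.0879  0.9366] 0.46740182677871045
```

Call:
{"fn": "jog_arm", "kwargs": {
  "series": [
    {"tx":0,"ty":2,"tz":0,"yaw":0,"gripper":-0.66},
    {"tx":0,"ty":4,"tz":0,"yaw":0,"gripper":-0.58},
    {"tx":0,"ty":6,"tz":0,"yaw":0,"gripper":-0.5},
    {"tx":0,"ty":8,"tz":0,"yaw":0,"gripper":-0.41},
    {"tx":0,"ty":10,"tz":0,"yaw":0,"gripper":-0.31},
    {"tx":0,"ty":12,"tz":0,"yaw":0,"gripper":-0.31},
    {"tx":0,"ty":15,"tz":0,"yaw":0,"gripper":-0.31},
    {"tx":0,"ty":18,"tz":0,"yaw":0,"gripper":-0.31},
    {"tx":0,"ty":21,"tz":0,"yaw":0,"gripper":-0.31},
    {"tx":0,"ty":21,"tz":0,"yaw":0,"gripper":-0.31}
  ]
}}

```text
time_s: 21.6
position: [0.4677, -0.3357, 0.193]
tool_rot: [[0.202, 0.979, 0.0], [0.979, -0.202, 0.0], [0.0, 0.0, -1.0]]
contact_force: [0.4, 0.4, -0.1]
grip_width: 0.0299
grip_force: 0.2
```

Call:
{"fn": "jog_arm", "kwargs": {
  "series": [
    {"tx":0,"ty":3,"tz":0,"yaw":0,"gripper":-0.31},
    {"tx":0,"ty":6,"tz":0,"yaw":0,"gripper":-0.31},
    {"tx":0,"ty":9,"tz":0,"yaw":0,"gripper":-0.31},
    {"tx":0,"ty":9,"tz":0,"yaw":0,"gripper":-0.31}
  ]
}}

```text
time_s: 22.0
position: [0.4765, -0.3375, 0.193]
tool_rot: [[0.202, 0.979, 0.0], [0.979, -0.202, 0.0], [0.0, 0.0, -1.0]]
contact_force: [0.4, -1.1, -0.4]
grip_width: 0.0299
grip_force: 0.3
```

```bash
python3 - <<'E'
from h import *
im,K,T=cam('scene'); save(im,'scene5')
im,K,T=cam('wrist'); save(im,'wrist5')
a=cv2.imread('pics/scene5.png')[95:235,250:360]; a=cv2.resize(a,None,fx=4,fy=4,interpolation=cv2.INTER_CUBIC)
b=cv2.imread('pics/wrist5.png')[80:260,180:355]; b=cv2.resize(b,(350,360),interpolation=cv2.INTER_CUBIC)
c=np.zeros((560,800,3),np.uint8); c[:,:440]=a; c[:360,450:800]=b
cv2.imwrite('pics/v7.png',c)
E
```

```text
(no output)
```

View pics/v7.png

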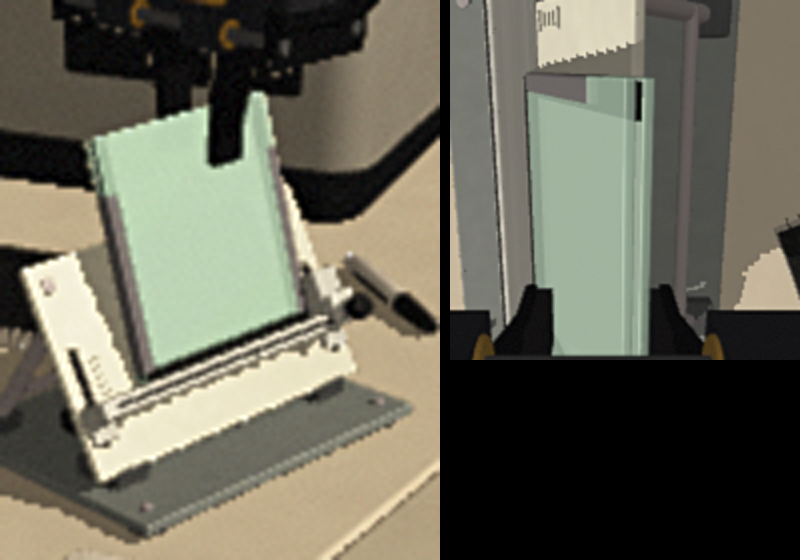

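Call:
{"fn": "jog_arm", "kwargs": {
  "series": [
    {"tx":0,"ty":3,"tz":0,"yaw":0,"gripper":-0.31},
    {"tx":0,"ty":6,"tz":0,"yaw":0,"gripper":-0.31},
    {"tx":0,"ty":9,"tz":0,"yaw":0,"gripper":-0.31},
    {"tx":0,"ty":12,"tz":0,"yaw":0,"gripper":-0.31},
    {"tx":0,"ty":15,"tz":0,"yaw":0,"gripper":-0.31},
    {"tx":0,"ty":18,"tz":0,"yaw":0,"gripper":-0.31},
    {"tx":0,"ty":21,"tz":0,"yaw":0,"gripper":-0.31},
    {"tx":0,"ty":24,"tz":0,"yaw":0,"gripper":-0.31},
    {"tx":0,"ty":27,"tz":0,"yaw":0,"gripper":-0.31},
    {"tx":0,"ty":30,"tz":0,"yaw":0,"gripper":-0.31},
    {"tx":0,"ty":33,"tz":0,"yaw":0,"gripper":-0.31},
    {"tx":0,"ty":36,"tz":0,"yaw":0,"gripper":-0.31}
  ]
}}

```text
time_s: 23.3
position: [0.5115, -0.3449, 0.1931]
tool_rot: [[0.203, 0.979, -0.0], [0.979, -0.203, 0.0], [0.0, -0.0, -1.0]]
contact_force: [-0.3, -0.9, 0.3]
grip_width: 0.0304
grip_force: 0.0
```

Call:
{"fn": "jog_arm", "kwargs": {
  "series": [
    {"tx":0,"ty":2,"tz":0,"yaw":0,"gripper":-0.31},
    {"tx":0,"ty":4,"tz":0,"yaw":0,"gripper":-0.31},
    {"tx":0,"ty":4,"tz":0,"yaw":0,"gripper":-0.31}
  ]
}}

```text
time_s: 23.6
position: [0.5154, -0.3456, 0.193]
tool_rot: [[0.202, 0.979, -0.0], [0.979, -0.202, 0.0], [0.0, -0.0, -1.0]]
contact_force: [0.3, -0.3, -0.8]
grip_width: 0.0299
grip_force: 0.0
```

Call:
{"fn": "jog_arm", "kwargs": {
  "series": [
    {"tx":0,"ty":0,"tz":-20,"yaw":0,"gripper":-0.31},
    {"tx":0,"ty":0,"tz":-45,"yaw":0,"gripper":-0.31},
    {"tx":0,"ty":0,"tz":-75,"yaw":0,"gripper":-0.31},
    {"tx":0,"ty":0,"tz":-75,"yaw":0,"gripper":-0.31}
  ]
}}

```text
time_s: 24.0
position: [0.5167, -0.3464, 0.2727]
tool_rot: [[0.203, 0.979, 0.006], [0.979, -0.203, -0.004], [-0.002, 0.006, -1.0]]
contact_force: [0.0, -0.3, 0.6]
grip_width: 0.0301
grip_force: 0.0
```

```bash
python3 - <<'E'
from h import *
np.set_printoptions(precision=4,suppress=True)
s=manip.read_state();print(s['time_s'],s['position'],np.array(s['joint_pos']))
V=[]
for n in ('scene','wrist'):
    im,K,T=cam(n); save(im,n+'6'); np.savez(n+'6.npz',K=K,T=T)
    r=models.cut_out(n,'cassette'); print(n,[(x['score'],x['box']) for x in r[:2]])
p=np.array([.431,-.314,.0205]);R=Rz(-.203)@Ry(np.pi/6)
for n in ('scene','wrist'):
    d=np.load(n+'6.npz'); print(n,[proj(d['K'],d['T'],R@np.array(q)+p).round(1).tolist() for q in ([-.0086,.0605,.042],[-.0086,-.0795,.042],[-.0086,.0605,.182],[-.0086,-.0795,.182])])
a=cv2.imread('pics/scene6.png')[95:235,250:360]; a=cv2.resize(a,None,fx=4,fy=4,interpolation=cv2.INTER_CUBIC)
b=cv2.imread('pics/wrist6.png')[80:260,180:355]; b=cv2.resize(b,(350,360),interpolation=cv2.INTER_CUBIC)
c=np.zeros((560,800,3),np.uint8); c[:,:440]=a; c[:360,450:800]=b
cv2.imwrite('pics/v8.png',c)
E
```

```text
24.0 [ 0.5167 -0.3464  0.2727] [ 0.7951  0.2821 -0.3439  1.486   0.0964  1.3835  0.2424]
scene [(0.7, [264.5, 119.7, 325.8, 190.7])]
wrist [(0.71, [161.0, 61.6, 282.4, 240.2]), (0.7, [192.5, 115.5, 258.1, 258.6])]
scene [[286.4, 190.0], [327.4, 173.8], [264.9, 131.5], [307.5, 119.6]]
wrist [[193.4, 118.5], [200.0, 221.5], [246.8, 121.1], [248.0, 269.9]]
```

View pics/v8.png

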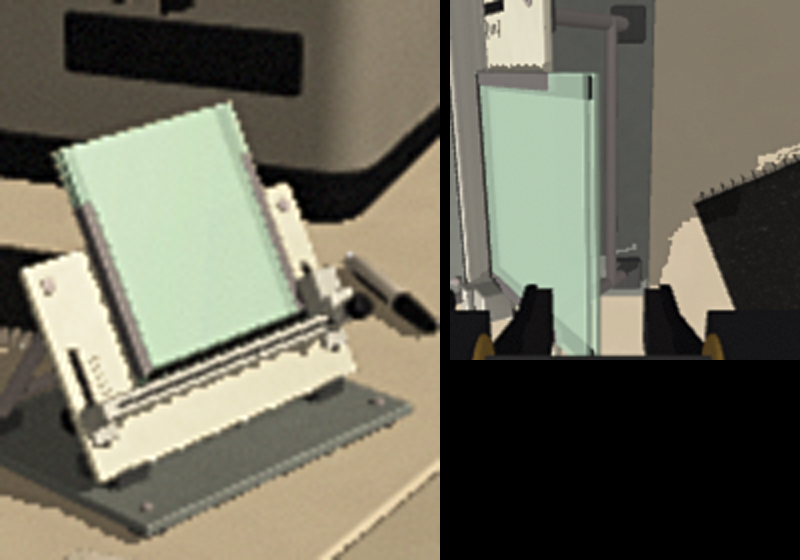

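Call:
{"fn": "jog_arm", "kwargs": {
  "series": [
    {"tx":40,"ty":-10,"tz":0,"yaw":-8,"gripper":-1},
    {"tx":80,"ty":-30,"tz":0,"yaw":-16,"gripper":-1},
    {"tx":109,"ty":-65,"tz":0,"yaw":-25,"gripper":-1},
    {"tx":109,"ty":-65,"tz":0,"yaw":-33,"gripper":-1},
    {"tx":109,"ty":-65,"tz":0,"yaw":-41,"gripper":-1},
    {"tx":109,"ty":-65,"tz":0,"yaw":-49,"gripper":-1},
    {"tx":109,"ty":-65,"tz":0,"yaw":-57,"gripper":-1},
    {"tx":109,"ty":-65,"tz":0,"yaw":-65,"gripper":-1},
    {"tx":109,"ty":-65,"tz":0,"yaw":-73,"gripper":-1},
    {"tx":109,"ty":-65,"tz":0,"yaw":-81,"gripper":-1},
    {"tx":109,"ty":-65,"tz":0,"yaw":-90,"gripper":-1},
    {"tx":109,"ty":-65,"tz":0,"yaw":-90,"gripper":-1}
  ]
}}

```text
time_s: 25.4
position: [0.4731, -0.2256, 0.267]
tool_rot: [[-0.98, 0.2, -0.002], [0.2, 0.98, 0.001], [0.002, 0.001, -1.0]]
contact_force: [-0.9, 0.9, -0.2]
grip_width: 0.0005
grip_force: 0.0
```

Call:
{"fn": "jog_arm", "kwargs": {
  "series": [
    {"tx":-1.5,"ty":0,"tz":40,"yaw":0,"gripper":-1},
    {"tx":-1.5,"ty":0,"tz":80,"yaw":0,"gripper":-1},
    {"tx":-1.5,"ty":0,"tz":115,"yaw":0,"gripper":-1},
    {"tx":-1.5,"ty":0,"tz":140,"yaw":0,"gripper":-1},
    {"tx":-1.5,"ty":0,"tz":154,"yaw":0,"gripper":-1},
    {"tx":-1.5,"ty":0,"tz":161,"yaw":0,"gripper":-1},
    {"tx":-1.5,"ty":0,"tz":161,"yaw":0,"gripper":-1}
  ]
}}

```text
time_s: 26.1
position: [0.4743, -0.2258, 0.1066]
tool_rot: [[-0.979, 0.204, -0.002], [0.204, 0.979, 0.001], [0.002, 0.0, -1.0]]
contact_force: [-3.1, 0.6, -0.9]
grip_width: 0.0004
grip_force: 1.1
```

Call:
{"fn": "jog_arm", "kwargs": {
  "series": [
    {"tx":1.5,"ty":0,"tz":0,"yaw":0,"gripper":-1},
    {"tx":1.5,"ty":-5,"tz":0,"yaw":0,"gripper":-1},
    {"tx":1.5,"ty":-10,"tz":0,"yaw":0,"gripper":-1},
    {"tx":1.5,"ty":-13,"tz":0,"yaw":0,"gripper":-1},
    {"tx":1.5,"ty":-13,"tz":0,"yaw":0,"gripper":-1}
  ]
}}

```text
time_s: 26.6
position: [0.4709, -0.2393, 0.1073]
tool_rot: [[-0.979, 0.204, 0.0], [0.204, 0.979, -0.0], [-0.001, -0.0, -1.0]]
contact_force: [-0.6, 0.2, -0.6]
grip_width: 0.0009
grip_force: 0.0
```

Call:
{"fn": "jog_arm", "kwargs": {
  "series": [
    {"tx":0,"ty":-1,"tz":0,"yaw":0,"gripper":-1},
    {"tx":0,"ty":-2,"tz":0,"yaw":0,"gripper":-1},
    {"tx":0,"ty":-2,"tz":0,"yaw":0,"gripper":-1}
  ]
}}

```text
time_s: 26.9
position: [0.4705, -0.2404, 0.107]
tool_rot: [[-0.979, 0.203, -0.0], [0.203, 0.979, 0.0], [0.0, 0.0, -1.0]]
contact_force: [0.6, -0.3, -0.4]
grip_width: 0.0002
grip_force: 0.0
```

Call:
{"fn": "jog_arm", "kwargs": {
  "series": [
    {"tx":0,"ty":-1,"tz":0,"yaw":0,"gripper":-1},
    {"tx":0,"ty":-2,"tz":0,"yaw":0,"gripper":-1},
    {"tx":0,"ty":-2,"tz":0,"yaw":0,"gripper":-1}
  ]
}}

```text
time_s: 27.2
position: [0.4701, -0.2425, 0.1071]
tool_rot: [[-0.979, 0.203, -0.0], [0.203, 0.979, -0.0], [0.0, -0.0, -1.0]]
contact_force: [0.5, -0.2, 0.4]
grip_width: 0.0005
grip_force: 0.0
```

Call:
{"fn": "jog_arm", "kwargs": {
  "series": [
    {"tx":0,"ty":-1,"tz":0,"yaw":0,"gripper":-1},
    {"tx":0,"ty":-2,"tz":0,"yaw":0,"gripper":-1},
    {"tx":0,"ty":-2,"tz":0,"yaw":0,"gripper":-1}
  ]
}}

```text
time_s: 27.5
position: [0.4697, -0.2445, 0.107]
tool_rot: [[-0.979, 0.203, -0.0], [0.203, 0.979, 0.0], [0.0, -0.0, -1.0]]
contact_force: [-1.0, 0.7, 1.0]
grip_width: 0.0003
grip_force: 0.0
```

Call:
{"fn": "jog_arm", "kwargs": {
  "series": [
    {"tx":0,"ty":-1,"tz":0,"yaw":0,"gripper":-1},
    {"tx":0,"ty":-1,"tz":0,"yaw":0,"gripper":-1}
  ]
}}

```text
time_s: 27.7
position: [0.4695, -0.2455, 0.1071]
tool_rot: [[-0.979, 0.203, -0.0], [0.203, 0.979, -0.0], [-0.0, -0.0, -1.0]]
contact_force: [0.6, 0.2, 0.6]
grip_width: 0.0003
grip_force: 0.0
```

Call:
{"fn": "jog_arm", "kwargs": {
  "series": [
    {"tx":0,"ty":-1,"tz":0,"yaw":0,"gripper":-1},
    {"tx":0,"ty":-2,"tz":0,"yaw":0,"gripper":-1},
    {"tx":0,"ty":-2,"tz":0,"yaw":0,"gripper":-1}
  ]
}}

```text
time_s: 28.0
position: [0.4691, -0.2474, 0.107]
tool_rot: [[-0.979, 0.203, -0.0], [0.203, 0.979, 0.0], [0.0, -0.0, -1.0]]
contact_force: [-0.2, 0.3, -0.1]
grip_width: 0.0004
grip_force: 0.0
```

Call:
{"fn": "jog_arm", "kwargs": {
  "series": [
    {"tx":0,"ty":-1,"tz":0,"yaw":0,"gripper":-1},
    {"tx":0,"ty":-1,"tz":0,"yaw":0,"gripper":-1}
  ]
}}

```text
time_s: 28.2
position: [0.469, -0.2481, 0.107]
tool_rot: [[-0.979, 0.202, 0.0], [0.202, 0.979, 0.0], [0.0, 0.0, -1.0]]
contact_force: [0.1, 1.3, -0.1]
grip_width: 0.0005
grip_force: 0.4
```

Call:
{"fn": "jog_arm", "kwargs": {
  "series": [
    {"tx":0,"ty":-1,"tz":0,"yaw":0,"gripper":-1},
    {"tx":0,"ty":-1,"tz":0,"yaw":0,"gripper":-1}
  ]
}}

```text
time_s: 28.4
position: [0.4689, -0.2485, 0.1071]
tool_rot: [[-0.979, 0.202, 0.0], [0.202, 0.979, 0.001], [0.0, 0.001, -1.0]]
contact_force: [-0.2, 4.1, 1.5]
grip_width: 0.0006
grip_force: 2.1
```

Call:
{"fn": "jog_arm", "kwargs": {
  "series": [
    {"tx":0,"ty":-1,"tz":0,"yaw":0,"gripper":-1},
    {"tx":0,"ty":-1,"tz":0,"yaw":0,"gripper":-1}
  ]
}}

```text
time_s: 28.6
position: [0.4689, -0.2486, 0.107]
tool_rot: [[-0.98, 0.201, -0.0], [0.201, 0.98, 0.002], [0.0, 0.002, -1.0]]
contact_force: [0.5, 7.7, 2.1]
grip_width: 0.0006
grip_force: 3.7
```

Call:
{"fn": "jog_arm", "kwargs": {
  "series": [
    {"tx":0,"ty":-1,"tz":0,"yaw":0,"gripper":-1},
    {"tx":0,"ty":-1,"tz":0,"yaw":0,"gripper":-1}
  ]
}}

```text
time_s: 28.8
position: [0.4689, -0.2487, 0.107]
tool_rot: [[-0.98, 0.201, -0.0], [0.201, 0.98, 0.003], [0.001, 0.003, -1.0]]
contact_force: [-0.1, 10.8, 2.7]
grip_width: 0.0002
grip_force: 5.1
```

Call:
{"fn": "jog_arm", "kwargs": {
  "series": [
    {"tx":0,"ty":3,"tz":0,"yaw":0,"gripper":-1},
    {"tx":0,"ty":8,"tz":0,"yaw":0,"gripper":-1},
    {"tx":0,"ty":25,"tz":-10,"yaw":0,"gripper":-1},
    {"tx":0,"ty":35,"tz":-50,"yaw":0,"gripper":-1},
    {"tx":0,"ty":35,"tz":-100,"yaw":0,"gripper":-1},
    {"tx":0,"ty":35,"tz":-145,"yaw":0,"gripper":-1},
    {"tx":0,"ty":35,"tz":-165,"yaw":0,"gripper":-1},
    {"tx":0,"ty":35,"tz":-165,"yaw":0,"gripper":-1}
  ]
}}

```text
time_s: 29.6
position: [0.4772, -0.2163, 0.2764]
tool_rot: [[-0.979, 0.202, 0.006], [0.202, 0.979, -0.003], [-0.006, -0.002, -1.0]]
contact_force: [-0.5, -0.3, -0.0]
grip_width: 0.0004
grip_force: 0.0
```

```bash
python3 - <<'E'
from h import *
np.set_printoptions(precision=4,suppress=True)
s=manip.read_state();print(s['time_s'],s['position'],s['contact_force'])
for n in ('scene','wrist','top'):
    im,K,T=cam(n); save(im,n+'7'); np.savez(n+'7.npz',K=K,T=T)
    r=models.cut_out(n,'cassette'); print(n,[(round(x['score'],2),x['box']) for x in r[:2]])
    if not r: continue
    M=r[0]['mask'].astype(float); p=np.array([.431,-.314,.0205])
    def f(v):
        x,y,z,r_,=v; c,q=np.cos(r_),np.sin(r_)
        R0=Rz(-.203)@Ry(np.pi/6); R=R0@np.array([[1,0,0],[0,c,-q],[0,q,c]])
        S=sil(K,T,CAS@R.T+p+R0@[x,y,z]); return 1-np.minimum(S,M).sum()/np.maximum(S,M).sum()
    x0=np.array([-.0043,-.0075,.0415,0]);S=np.array([x0]+[x0+d for d in np.diag([.004,.004,.004,.03])])
    r=minimize(f,x0,method='Nelder-Mead',options=dict(initial_simplex=S,xatol=1e-4,fatol=1e-4)); print(r.x,r.fun,'at0',f(x0))
a=cv2.imread('pics/scene7.png')[95:235,250:360]; a=cv2.resize(a,None,fx=4,fy=4,interpolation=cv2.INTER_CUBIC)
b=cv2.imread('pics/wrist7.png'); b=cv2.resize(b,(350,262)); 
c=np.zeros((560,800,3),np.uint8); c[:,:440]=a; c[:262,450:800]=b
c[270:556,450:800]=cv2.resize(cv2.imread('pics/top7.png')[145:255,260:395],(350,286))
cv2.imwrite('pics/v9.png',c)
E
```

```text
29.6 [ 0.4772 -0.2163  0.2764] [-0.5104 -0.2636 -0.0209]
scene [(0.89, [265.4, 120.3, 329.5, 192.0]), (0.31, [254.7, 140.8, 345.0, 214.5])]
[ 0.0163 -0.0276  0.0423  0.0004] 0.028202848814372294 at0 0.055584206221156784
wrist [(0.68, [72.8, 165.8, 224.7, 258.0])]
[ 0.006  -0.0102  0.0266  0.0249] 0.16496905736886402 at0 0.23412008704245868
top []
```

View pics/v9.png

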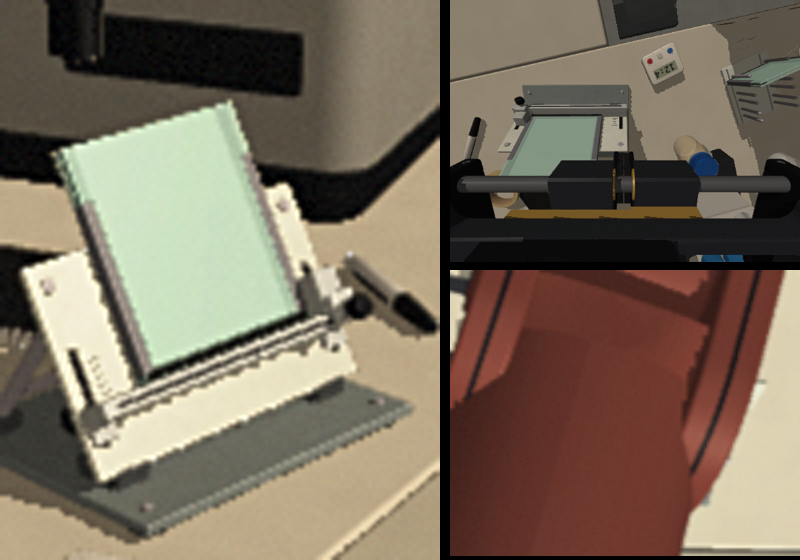

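```bash
python3 -c "
from workcell import job; print(job.close_job())"
```

```text
the job is handed in; nothing more can be done
None
```

The larger cassette is on the ledge, leaning flat against the panel, and was pushed against the side stop until it would go no further (about 11 N); the final picture shows it square. The job was handed in at about 30 s, but no verdict came back.

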